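# Unlatch the cheese cage and hold its gate wide

### The arm

A 6-joint arm with a two-finger parallel gripper is mounted at the origin on the work surface. World frame = base frame: x ahead of the robot, y to its left, z up, the work surface at z = 0. Lengths are in mm, angles in rad, forces in N, time in s.
With the tool pointing down it reaches from about 275 to 825 mm from the base axis. Payload 5.2 kg.
Tool frame: the origin (TCP) lies at the very end of the fingers, on their centre line; the grasp point (between the pads) lies 19 mm behind it (hold_point_z is the x of the grasp point in the tool frame, in mm); x points along the fingers, z is the direction in which the jaws open and shut, and the axes are right-handed (so a half turn about x gives the same grasp; the last joint's range is limited). The gripper opens to 93 mm and grips with 3 to 60 N. Pads are 15 mm wide; open, the fingers measure 128 mm over their backs; the gripper's body (75 mm by 188 mm) begins 65 mm behind the grasp point.
Start: joints at [-1.304, 0.259, 1.535, -0, 1.348, -0.203], TCP at [249.01, -490.407, 179.153] pointing down, gripper open.
Joint ranges: [-3.14, 3.14], [-0.91, 2.08], [0.19, 2.58], [-1.22, 4.36], [0.22, 2.71], [-3.12, 3.12]. Speed limits (rad/s): [2.57, 2.57, 3.14, 3.14, 3.14, 3.14].

### API

Orientations are given as a 3x3 rotation matrix whose columns are the frame's x, y, z axes.
In Python, from bench import observe, capture, hand_in, spot_in, hold_point_z gives the robot as it stands. The module is installed in compiled form; this text tells all that it offers.
- The arm moves only by the tool carry_out, never from a script. Its argument "moves" is a list of rows, each a list of 5 numbers: the shift along the tool's x, y, z in m, then the turn about the tool's x in rad, then the opening, from 0 (shut) to 1 (fully open). A call has 1 to 20 rows; each row shifts and turns the pose as measured when the row begins, along the tool's axes as they then stand; what a row does not reach is not made up. A row lasts 1/12 s, in which the tool goes at most 41.7 mm and 7.16 degrees, less where a joint would pass 70% of its speed; a pose out of reach is approached as far as the arm can. A call is refused whole if a number of a shift passes 0.0417 or a number of a turn 0.125, either way. A call with a gripper value outside its range is refused whole. The fingers move at their own pace and stop on an object; "grip_force" is the grip in N (left out, the last holds). Time passes only in rows, so rows that do not move let the fingers close. It gives the time, the measured TCP pose, the force and the opening at its end, in the units of the state.
- observe(): the state, without advancing time (a new reading comes with each control period).
- capture(name): name is "side" or "top" or "wrist"; returns a dict with "color" (400x640x3 uint8, blue, green, red), "K" (3x3 intrinsics, pixels), "extrinsics" (4x4, takes a point from world to camera coordinates). Camera axes: x right, y down, z forward; pixel columns grow to the right and rows downward; lengths in mm; the calibration is good to about 2 mm. A picture is of the moment at which its call begins. There is no depth.
- hand_in(): hands the job in, once; it reports no verdict.
Trained networks look in a picture, given as the dict that the camera call returned (one of the last four; its "shot" number tells which), for a name from the list of things; names that differ only in an ending like _2 or _b are one class to them, and where a whole thing is asked for, a point or a joint stands for the part that bears it (a point fixed in the world has none). Each returns a list of dicts, best first, with "score" (0 to 1); they miss things now and then, are a little off and sometimes report something else, mostly with a low value. They report only what shows in the picture. A call takes as long as a camera call.
- spot_in(label, picture): "xy" ([column, row] in pixels, amid what is visible of it).
The state is a dict: "time_s": time; "joint_pos": joint angles; "dq": joint speeds; "joint_efforts": joint torques, N m; "eef_pos": TCP position; "tcp_rot": TCP orientation; "ft_force": force on the tool from outside, world axes, zero at the start; "moment": the same for the moment, N m; "width": opening from 0.0 (shut) to 1.0 (fully open).
Only numpy, scipy, OpenCV 4.12 (cv2) and the standard library are available. Lean on these libraries where they do the work, as an engineer would, in place of code of your own. Each camera call takes 0.05 s, during which the arm holds its last target.

### The job

Open the ripening cage for loading: first pinch the red catch, squeezing its tab towards its post until it is fully home, then the blue catch in the same way, and leave both squeezed in. Then swing the gate by its yellow post past its detent until it stands about square to the cage's front, and finish while still holding it there with the fingers, as its spring would pull it back. Leave the cheeses, moulds, jar and brush where they are.

Things in the scene. Friction and masses are not known exactly. Their poses are not given: they have to be found in the camera images.
- red_post: fixed post of the red catch: upright red bar, 16 mm along x, 10 along y, on a steel plate on the cage's front top rail. Point on its centre line at pinching height, 24 mm under its top, 28 mm above the plate (156 mm above the table). x points into the cage, away from the gate; y along the closed gate to its hinge. The tab stands on its +y side: outer faces 46 mm apart at rest, 28 mm squeezed home
- red_tab_mid (a point): sliding tab of the red catch: an upright red bar like the post; point on its centre line at the height of the post's point, 36 mm from it along the post's +y at rest (up to 3 mm less at the start), 18 mm squeezed home. From its foot a steel nose that locks the gate reaches 46 mm to -x of the post, 7 to 15 mm above the cage's top
- red_tab (a joint): travel of the red tab towards its post, m: 0 at rest (gate locked), 0.018 home against its stop (this catch free of the gate). About 4 N of friction, no spring: it stays where it is left
- blue_post: fixed post of the blue catch: upright blue bar, 16 mm along x, 10 along y, on a steel plate on the cage's front top rail. Point on its centre line at pinching height, 24 mm under its top, 28 mm above the plate (156 mm above the table). x points into the cage, away from the gate; y along the closed gate to its hinge. The tab stands on its +y side: outer faces 46 mm apart at rest, 28 mm squeezed home
- blue_tab_mid (a point): sliding tab of the blue catch: an upright blue bar like the post; point on its centre line at the height of the post's point, 36 mm from it along the post's +y at rest (up to 3 mm less at the start), 18 mm squeezed home. From its foot a steel nose that locks the gate reaches 46 mm to -x of the post, 7 to 15 mm above the cage's top
- blue_tab (a joint): travel of the blue tab towards its post, m: 0 at rest (gate locked), 0.018 home against its stop (this catch free of the gate). About 4 N of friction, no spring: it stays where it is left
- gate_post (a point): the gate's handle: round upright yellow post, 18 mm across, on a bracket 50 mm in front of the gate, 140 mm along it from the hinge; moves with the gate. Point on its axis, 22 mm below its top (158 mm above the table), 40 mm of free post below it. Closed, the catch noses end at least 23 mm behind the post's surface and 23 mm lower than this point
- gate_hinge (a point): point on the gate's upright hinge axis, at the height of gate_post; the hinge is at the left end of the cage's front as the robot sees it. The cage, fixed to the table, of wood and wire, is 290 mm wide, 250 deep, 120 high
- gate_leaf: the gate: aluminium frame with wires, 235 mm wide, 118 high, 12 thick, with its yellow post. Origin on the hinge axis at table height; its y axis points from the free edge to the hinge, its x axis into the cage when closed
- gate (a joint): gate angle, rad: 0 closed, 1.57 square to the cage's front, stop at 1.75; opens towards the robot, clockwise seen from above. Sprung shut (1 N at the handle closed, 2 N wide); a sprung ball detent resists from about 0.4 to 0.75 (up to 6 N at the handle). Let go beyond that, it falls back onto the detent at about 0.77, so it must be held to stay wide
- wheel_a_mid (a point): cheese wheel, truncated cone 100 mm across the foot, 80 mm high, ochre, loose on the table right of the gate's swing; the point half-way up. Bystander
- wheel_b_mid (a point): dark cheese wheel, same size, right side of the table; the point half-way up. Bystander
- wheel_c_mid (a point): pale cheese wheel, 112 mm across, 85 mm high, left side; the point half-way up. Bystander
- mould_a_mid (a point): white plastic mould, 90 mm across the rim, 45 mm high, standing on the wire top of the cage behind the catches; the point half-way up. Bystander
- mould_b_mid (a point): white plastic mould, 100 mm across the rim, 80 mm high, left side of the table; the point half-way up. Bystander
- jar_mid (a point): amber jar, 70 mm across, 100 mm high, beside the cage's right wall; the point half-way up. Bystander
- brush_mid (a point): rind brush lying on the table in front at the right; the point near its middle. Bystander

How it is judged (in metres and radians):
On the way, in this order (a step that is already met when the one before it is completed fails the run):
1. the red catch is pinched home, the blue one still out (value of joint red_tab above 0.015 m and value of joint blue_tab below 0.008 m and contact force between the fingers and red_post above 1 N), for 0.1 s.
2. the blue catch is pinched home too (value of joint red_tab above 0.014 m and value of joint blue_tab above 0.015 m and contact force between the fingers and blue_post above 1 N), for 0.1 s.
3. the gate is swung past its detent (value of joint gate above 1.05 rad), for 0.1 s.
At the end, for the whole second after the job is handed in: the gate stands at 1.25 rad or more (to its stop at 1.75), still, with the fingers pressing on it with more than 0.5 N; both tabs are still squeezed in (14 mm or more of 18); no bystander has moved 30 mm (value of joint gate between 1.25 and 1.76 rad and contact force between the fingers and gate_leaf above 0.5 N and velocity of joint gate between -0.1 and 0.1 rad/s and value of joint each of red_tab, blue_tab above 0.014 m and distance of each of wheel_a_mid, wheel_b_mid, wheel_c_mid, mould_a_mid, mould_b_mid, jar_mid, brush_mid from where it was at the start of the episode below 0.03 m); the arm keeps its last pose, push and grip.
It fails at once if a bystander is shoved more than 30 mm (not (distance of each of wheel_a_mid, wheel_b_mid, wheel_c_mid, mould_a_mid, mould_b_mid, jar_mid, brush_mid from where it was at the start of the episode below 0.03 m)).
It also fails if it takes over 48 s, if anything falls off the work surface, if the arm or the gripper's body presses on something with over 40 N, if the wrist force passes 120 N, or if a joint passes its speed limit or range.

## Working session

There is one attempt and no reset: what is moved stays moved. The work goes in short steps, Python scripts to look and compute and a tool call to move; the robot and the scene stay as the last step left them, time stands still between calls to the robot, and variables do not carry over. Pictures are saved under pics/ and viewed, and the job is handed in when it is done.

Besides the shell and the picture viewer there is one more tool, called after "Emit:" as name([rows], argument=value, ...), one row to a line, values as JSON. carry_out: Moves the arm, as the interface text tells. Its arguments: {"type":"object","properties":{"moves":{"type":"array","items":{"type":"array","items":{"type":"number"}}},"grip_force":{"type":"number"}},"required":["moves"]}

```bash
mkdir -p pics; cat > h.py <<'E'
import numpy as np,cv2
from bench import *
def ray(p,uv):
    E=np.array(p["extrinsics"]);K=np.array(p["K"]);R=E[:3,:3];t=E[:3,3]
    d=R.T@np.linalg.inv(K)@np.array([uv[0],uv[1],1.]);return -R.T@t,d
def atz(p,uv,z):
    c,d=ray(p,uv);return c+d*(z-c[2])/d[2]
def tri(l):
    A=np.zeros((3,3));b=np.zeros(3)
    for p,uv in l:
        c,d=ray(p,uv);d=d/np.linalg.norm(d);M=np.eye(3)-np.outer(d,d);A+=M;b+=M@c
    return np.linalg.solve(A,b)
def proj(p,X):
    E=np.array(p["extrinsics"]);K=np.array(p["K"]);x=K@(E[:3,:3]@np.array(X)+E[:3,3]);return x[:2]/x[2]
E
python3 - <<'E'
from h import *
np.set_printoptions(precision=1,suppress=True)
s=observe();print(s["time_s"],s["eef_pos"],s["tcp_rot"],s["width"],hold_point_z, s["ft_force"])
P={n:capture(n) for n in("side","top")}
for n,p in P.items():
    cv2.imwrite(f"pics/{n}0.png",p["color"])
L=["red_post","red_tab_mid","blue_post","blue_tab_mid","gate_post","gate_hinge","gate_leaf","wheel_a_mid","mould_a_mid","jar_mid","brush_mid"]
for l in L:
    for n,p in P.items():
        r=spot_in(l,p);print(l,n,[(np.array(q["xy"]).round(1).tolist(),round(q["score"],2), atz(p,q["xy"],157)) for q in r[:3]])
E
```

```text
0.0 [ 248.9 -489.8  178.4] [[-0.   0.9  0.5]
 [ 0.   0.5 -0.9]
 [-1.   0.  -0. ]] 0.9995715722805244 -18.8 [-0.6  0.2  0.2]
red_post side [([286.8, 173.5], 0.67, array([688.4, -23.9, 157. ]))]
red_post top []
red_tab_mid side [([282.0, 181.9], 0.46, array([664. ,  18.4, 157. ]))]
red_tab_mid top [([300.9, 170.5], 0.52, array([656.1,  -5.6, 157. ]))]
blue_post side []
blue_post top []
blue_tab_mid side [([251.4, 202.3], 0.77, array([645.6, 140.4, 157. ]))]
blue_tab_mid top [([257.3, 174.5], 0.65, array([645.5, 129.3, 157. ]))]
gate_post side [([282.1, 214.4], 0.67, array([551.3, 128.3, 157. ]))]
gate_post top [([289.6, 180.7], 0.63, array([624.8,  29.7, 157. ]))]
gate_hinge side [([237.1, 210.3], 0.88, array([643.2, 186.7, 157. ])), ([249.3, 202.1], 0.66, array([650.1, 143.1, 157. ]))]
gate_hinge top [([280.6, 145.1], 0.62, array([736.7,  56.6, 157. ]))]
gate_leaf side [([274.8, 220.2], 0.69, array([546.4, 156.4, 157. ])), ([418.8, 168.5], 0.67, array([ 433.1, -294.8,  157. ])), ([253.4, 168.8], 0.43, array([777.6,  18.6, 157. ]))]
gate_leaf top [([283.6, 176.3], 0.61, array([638.7,  48.1, 157. ]))]
wheel_a_mid side [([358.8, 206.1], 0.61, array([439.5, -20.6, 157. ])), ([220.6, 329.5], 0.4, array([379.8, 436.8, 157. ]))]
wheel_a_mid top [([355.0, 205.7], 0.58, array([ 544.5, -170.5,  157. ]))]
mould_a_mid side [([254.6, 171.1], 0.75, array([764.6,  25.6, 157. ]))]
mould_a_mid top [([298.1, 129.0], 0.59, array([786.9,   1.6, 157. ]))]
jar_mid side [([318.1, 181.6], 0.63, array([594. , -46.8, 157. ]))]
jar_mid top [([346.7, 157.5], 0.7, array([ 694.8, -148.1,  157. ])), ([257.0, 172.7], 0.36, array([651.1, 130.2, 157. ]))]
brush_mid side []
brush_mid top [([378.1, 269.5], 0.63, array([ 349.3, -236.2,  157. ]))]
```

```bash
python3 - <<'E'
import cv2
a=cv2.imread("pics/side0.png");cv2.imwrite("pics/side0c.png",cv2.resize(a[140:290,180:380],None,fx=4,fy=4,interpolation=cv2.INTER_CUBIC))
a=cv2.imread("pics/top0.png");cv2.imwrite("pics/top0c.png",cv2.resize(a[100:220,220:380],None,fx=5,fy=5,interpolation=cv2.INTER_CUBIC))
E
```

```text
(no output)
```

View pics/side0.png

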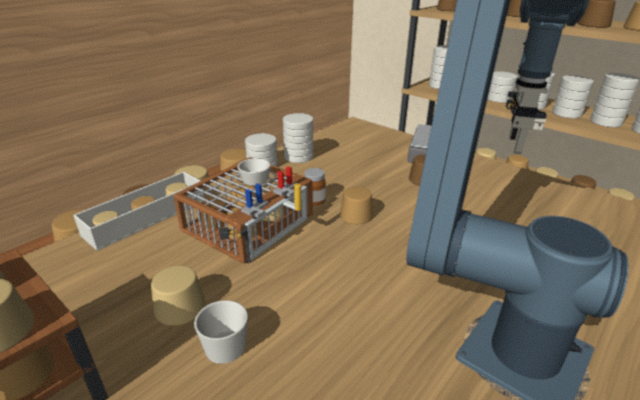

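View pics/top0.png

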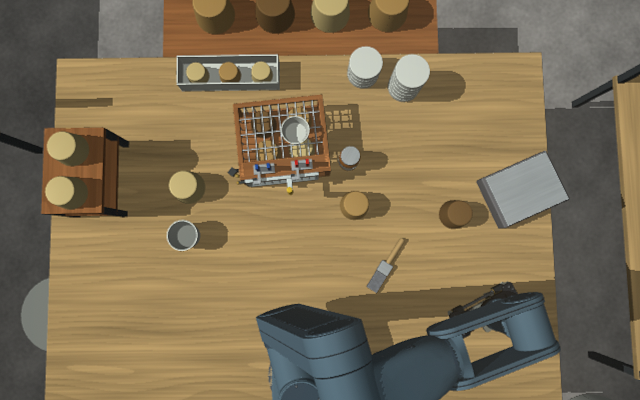

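```bash
echo
```

```text
(no output)
```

View pics/side0c.png

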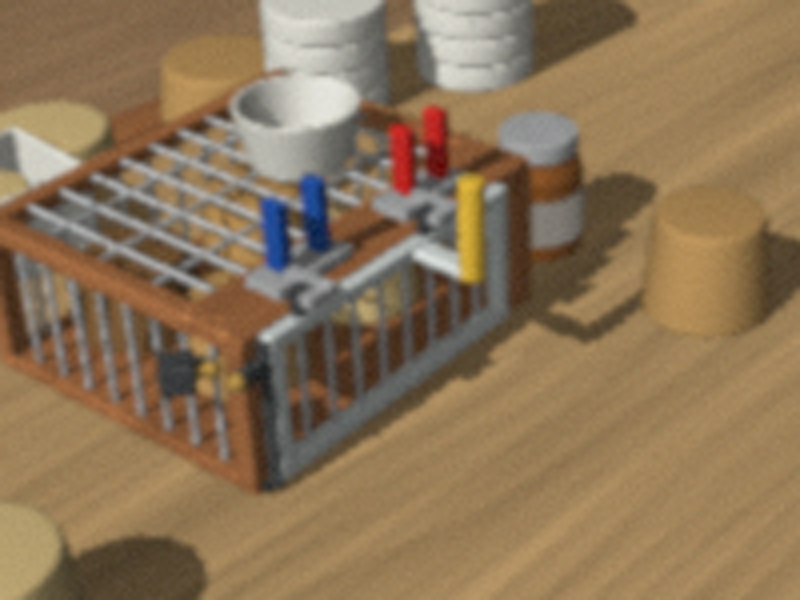

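View pics/top0c.png

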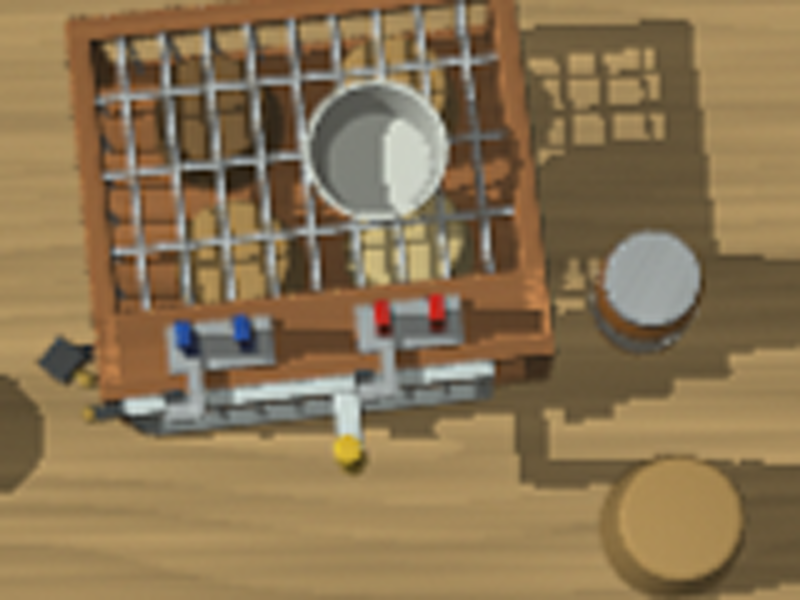

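```bash
cat > fit.py <<'E'
from h import *
from scipy.optimize import least_squares
np.set_printoptions(precision=1,suppress=True)
def blobs(img,col,amin=6):
    hsv=cv2.cvtColor(img,cv2.COLOR_BGR2HSV);H,S,V=cv2.split(hsv)
    m={"red":((H<5)|(H>174))&(S>190)&(V>60),"blue":(H>105)&(H<130)&(S>150)&(V>50),"yel":(H>20)&(H<30)&(S>200)&(V>110)}[col].astype(np.uint8)
    n,l,st,c=cv2.connectedComponentsWithStats(m)
    return [(st[i].tolist(),c[i].round(1).tolist()) for i in range(1,n) if st[i][4]>=amin]
E
python3 - <<'E'
from fit import *
for n in("side","top"):
    im=cv2.imread(f"pics/{n}0.png")
    im=im.copy()
    for c in("red","blue","yel"): print(n,c,[b for b in blobs(im,c) if 200<b[1][0]<340])
E
```

```text
side red [([286, 167, 6, 17, 68], [288.4, 174.7]), ([278, 171, 5, 17, 67], [280.3, 178.6])]
side blue [([256, 184, 6, 18, 74], [258.3, 192.4]), ([246, 190, 6, 17, 77], [248.4, 198.1])]
side yel []
top red [([306, 159, 3, 5, 12], [306.8, 161.2]), ([295, 160, 3, 5, 11], [295.8, 162.1])]
top blue [([255, 165, 3, 4, 10], [256.2, 166.3]), ([267, 164, 3, 4, 12], [268.0, 165.5])]
top yel []
```

```bash
python3 - <<'E'
from fit import *
P={n:capture(n) for n in("side","top")}
B={"red_post":((288.4,174.7),(306.8,161.2)),"red_tab":((280.3,178.6),(295.8,162.1)),"blue_post":((258.3,192.4),(268,165.5)),"blue_tab":((248.4,198.1),(256.2,166.3))}
for k,(s,t) in B.items():
    X=tri([(P["side"],s),(P["top"],t)])
    print(k,"tri",X,"top@174",atz(P["top"],t,174),"side@155",atz(P["side"],s,155))
for n,p in P.items():
    im=p["color"];hsv=cv2.cvtColor(im,cv2.COLOR_BGR2HSV)
    x,y=((296,198) if n=="side" else (289,190));print(n,hsv[y-2:y+3,x-2:x+3].tolist())
E
```

```text
red_post tri [684.7 -24.8 154.4] top@174 [681.9 -24.3 174. ] side@155 [682.9 -24.4 155. ]
red_tab tri [681.7   9.1 157. ] top@174 [679.6   9.4 174. ] side@155 [683.2   6.1 155. ]
blue_post tri [672.7  95.5 155.1] top@174 [670.2  94.5 174. ] side@155 [671.8  94.9 155. ]
blue_tab tri [670.1 131.5 155.4] top@174 [668.2 130.6 174. ] side@155 [668.9 130.1 155. ]
side [[[20, 136, 172], [22, 177, 207], [22, 181, 215], [22, 184, 202], [23, 190, 183]], [[21, 138, 168], [22, 178, 205], [22, 185, 212], [22, 187, 200], [23, 183, 185]], [[22, 145, 155], [22, 176, 200], [23, 183, 209], [22, 183, 203], [22, 193, 184]], [[22, 140, 158], [23, 167, 202], [22, 181, 211], [22, 182, 206], [23, 187, 184]], [[23, 138, 164], [22, 170, 204], [22, 182, 212], [22, 187, 200], [22, 181, 189]]]
top [[[23, 182, 212], [24, 199, 213], [24, 198, 210], [24, 202, 207], [24, 177, 189]], [[25, 197, 224], [24, 195, 215], [24, 192, 211], [24, 194, 209], [24, 172, 196]], [[24, 188, 222], [24, 192, 218], [24, 190, 215], [24, 192, 213], [24, 196, 191]], [[23, 171, 195], [24, 192, 208], [24, 192, 209], [24, 191, 199], [24, 192, 167]], [[22, 153, 155], [23, 186, 156], [24, 195, 158], [23, 187, 120], [22, 174, 69]]]
```

Emit:
carry_out([
  [-0.03,0,0,0.108,1],
  [-0.03,0,0,0.108,1],
  [-0.03,0,0,0.108,1],
  [0,0,0,0.108,1],
  [0,0,0,0,1],
], grip_force=25)

```text
time_s: 1.72
eef_pos: [248.5, -488.7, 270.8]
tcp_rot: [[-0.002, 1.0, 0.018], [0.006, 0.018, -1.0], [-1.0, -0.001, -0.006]]
ft_force: [-0.5, -0.2, -0.3]
width: 1.001
```

```bash
cat > to.py <<'E'
import sys
from h import *
np.set_printoptions(precision=4,suppress=True)
def delta(X):
    s=observe();R=np.array(s["tcp_rot"]);d=R.T@(np.array(X)-np.array(s["eef_pos"]))/1000
    print("t",s["time_s"],"pos",np.array(s["eef_pos"]),"w",s["width"],"F",np.array(s["ft_force"]),"M",np.array(s["moment"]))
    print("zang",np.degrees(np.arctan2(R[1,2],R[0,2])),"zdown",R[:,0]);print("delta tool m",d)
if __name__=="__main__": delta([float(v) for v in sys.argv[1:4]])
E
python3 to.py 681.6 -15.5 262
```

```text
t 1.7167 pos [ 248.5143 -488.7206  270.8403] w 1.000533563358261 F [-0.4685 -0.2326 -0.3389] M [-0.0678  0.0133 -0.0316]
zang -88.94595362177014 zdown [-0.0016  0.0057 -1.    ]
delta tool m [ 0.0109  0.4417 -0.4651]
```

Emit:
carry_out([
  [0,0.0276,-0.029,-0.037,1],
  [0,0.0276,-0.029,-0.037,1],
  [0,0.0276,-0.029,0,1],
  [0,0.0276,-0.029,0,1],
  [0,0.0276,-0.029,0,1],
  [0,0.0276,-0.029,0,1],
  [0,0.0276,-0.029,0,1],
  [0,0.0276,-0.029,0,1],
  [0,0.0276,-0.029,0,1],
  [0,0.0276,-0.029,0,1],
  [0,0.0276,-0.029,0,1],
  [0,0.0276,-0.029,0,1],
  [0,0.0276,-0.029,0,1],
  [0,0,0,0,1],
])

```text
time_s: 2.88
eef_pos: [572.7, -59.9, 261.7]
tcp_rot: [[-0.011, 0.99, 0.138], [0.012, 0.138, -0.99], [-1.0, -0.009, -0.013]]
ft_force: [-0.3, 0.0, 0.4]
width: 1.004
```

```bash
python3 to.py 681.6 -15.5 262; python3 - <<'E'
from fit import *
p=capture("wrist");cv2.imwrite("pics/w1.png",p["color"]);E=np.array(p["extrinsics"]);print(-E[:3,:3].T@E[:3,3],E[:3,:3])
for c in("red","blue"):print(c,blobs(p["color"],c))
for l in ["red_post","red_tab_mid","blue_post","blue_tab_mid","gate_post"]:
    print(l,[(np.array(q["xy"]).round(1).tolist(),round(q["score"],2), atz(p,q["xy"],156)) for q in spot_in(l,p)[:2]])
E
```

```text
t 2.8833 pos [572.6682 -59.9464 261.7316] w 1.0041692920781498 F [-0.3254  0.0458  0.3868] M [-0.0068  0.0151 -0.0529]
zang -82.08579243584076 zdown [-0.0107  0.0119 -0.9999]
delta tool m [-0.0009  0.114  -0.029 ]
[642.5 -52.6 467.5] [[ 0.1 -1.  -0. ]
 [-1.  -0.1  0.3]
 [-0.3 -0.  -1. ]]
red [([241, 41, 15, 23, 264], [246.9, 51.2]), ([286, 43, 13, 22, 253], [291.6, 53.5])]
blue [([78, 33, 20, 23, 300], [85.6, 43.7]), ([125, 36, 17, 24, 304], [132.3, 46.5]), ([96, 39, 9, 6, 12], [99.6, 41.1]), ([143, 40, 15, 7, 21], [149.2, 43.3]), ([102, 42, 6, 3, 7], [104.6, 42.6]), ([119, 45, 4, 5, 6], [121.0, 46.8]), ([142, 46, 5, 5, 8], [144.2, 47.5]), ([118, 52, 3, 7, 9], [119.1, 54.4]), ([146, 53, 4, 4, 7], [147.6, 54.3]), ([111, 55, 4, 6, 9], [112.6, 58.2]), ([149, 57, 6, 2, 6], [151.5, 57.5]), ([152, 60, 4, 3, 6], [153.7, 61.3]), ([158, 60, 3, 4, 6], [158.5, 61.2])]
red_post [([295.9, 56.0], 0.65, array([683. , -24.5, 156. ]))]
red_tab_mid []
blue_post [([143.2, 49.8], 0.92, array([670.8,  98.8, 156. ]))]
blue_tab_mid [([111.6, 58.4], 0.7, array([660.7, 124.4, 156. ]))]
gate_post [([222.5, 102.2], 0.6, array([638.9,  32. , 156. ]))]
```

View pics/w1.png

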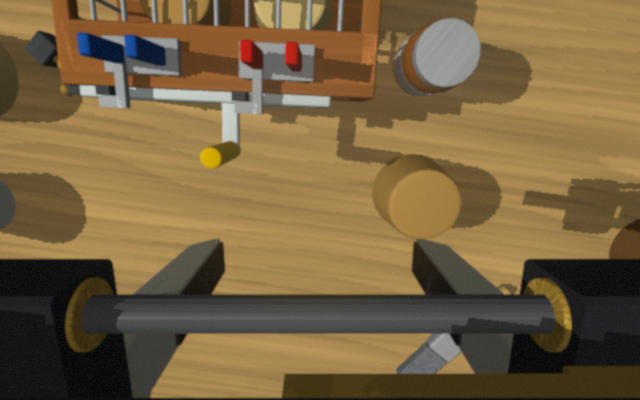

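```bash
python3 - <<'E'
from fit import *
p=capture("wrist")
im=p["color"];cv2.imwrite("pics/w2.png",cv2.resize(im[20:180,60:320],None,fx=3,fy=3,interpolation=cv2.INTER_CUBIC))
a=atz(p,(65,84),120);b=atz(p,(376,99),120);print("rail bottom",a,b)
E
```

```text
rail bottom [633.9 179.3 120. ] [ 657.3 -108.8  120. ]
```

View pics/w2.png

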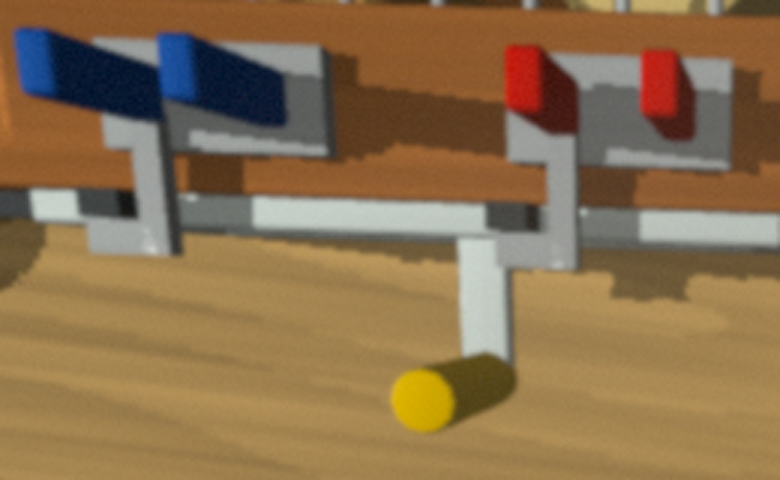

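```bash
python3 - <<'E'
from fit import *
p=capture("wrist");cv2.imwrite("pics/w3.png",p["color"])
im=p["color"];a=cv2.imread("pics/w2.png")
print(np.abs(cv2.resize(im[20:180,60:320],None,fx=3,fy=3,interpolation=cv2.INTER_CUBIC).astype(int)-a).mean())
f=lambda x,y:(x/3+60-.33,y/3+20-.33)
for n,x,y,z in[("rpost",659,83,180),("rtab",523,79,180),("bpost",177,66,180),("btab",34,62,180),("gate",423,400,180),("platefrontL",508,160,128),("platefrontR",730,170,128),("bplR",328,157,128)]:
    print(n,atz(p,f(x,y),z))
s=observe();print(s["eef_pos"],s["dq"])
E
python3 to.py 681.6 -15.5 262
```

```text
2.1059846866096867
rpost [681.7 -23.  180. ]
rtab [678.4  10.7 180. ]
bpost [670.6  96.5 180. ]
btab [667. 132. 180.]
gate [595.5  32.  180. ]
platefrontL [662.4  26.5 128. ]
platefrontR [668.  -39.7 128. ]
bplR [656.5  80.1 128. ]
[569.6 -67.7 263.3] [ 0. -0. -0.  0.  0.  0.]
t 3.2833 pos [569.5729 -67.7422 263.2684] w 0.9997788658359426 F [ 0.0518 -0.4907  0.4921] M [ 0.0292  0.0121 -0.0217]
zang -82.7504050499644 zdown [-0.0106  0.0082 -0.9999]
delta tool m [ 0.0005  0.1177 -0.0377]
```

Emit:
carry_out([
  [0,0.029,-0.009,0.034,1],
  [0,0.029,-0.009,0,1],
  [0,0.029,-0.009,0,1],
  [0,0.02,-0.006,0,1],
  [0,0.005,-0.002,0,1],
  [0,0,0,0,1],
  [0,0,0,0,1],
])

```text
time_s: 3.87
eef_pos: [677.7, -30.0, 263.8]
tcp_rot: [[-0.01, 0.997, 0.078], [0.007, 0.078, -0.997], [-1.0, -0.01, -0.007]]
ft_force: [-0.4, -0.0, -0.0]
width: 1.002
```

```bash
python3 to.py 681.2 -14.7 139;python3 - <<'E'
from fit import *
p=capture("wrist");cv2.imwrite("pics/w4.png",p["color"])
p=capture("wrist")
E
python3 to.py 681.2 -14.7 139
```

```text
t 3.8667 pos [677.7047 -29.9672 263.7671] w 1.002351301207041 F [-0.4016 -0.0394 -0.0314] M [ 0.0516 -0.0014 -0.0208]
zang -85.51296669478825 zdown [-0.0104  0.0066 -0.9999]
delta tool m [ 0.1248  0.0059 -0.014 ]
t 3.9667 pos [677.2805 -30.0482 264.1537] w 1.000108552367366 F [-0.4189 -0.1595  0.2728] M [ 0.0483  0.0149 -0.0214]
zang -85.53948537665461 zdown [-0.0102  0.0065 -0.9999]
delta tool m [ 0.1252  0.0063 -0.0141]
```

View pics/w4.png

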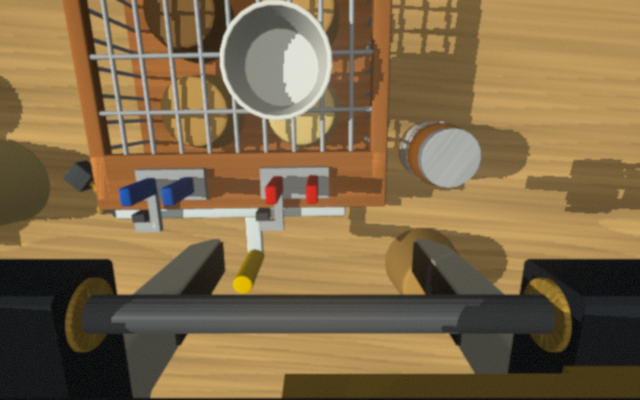

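Emit:
carry_out([
  [0.005,0.006,-0.014,-0.014,1],
  [0.02,0,0,0,1],
  [0.025,0,0,0,1],
  [0.015,0,0,0,1],
  [0,0,0,0,1],
  [0,0,0,0,1],
])

```text
time_s: 4.47
eef_pos: [679.5, -13.0, 201.0]
tcp_rot: [[-0.004, 0.996, 0.093], [0.007, 0.093, -0.996], [-1.0, -0.004, -0.007]]
ft_force: [-0.6, -0.1, 0.9]
width: 1.001
```

```bash
python3 to.py 681.2 -14.7 139;python3 - <<'E'
from fit import *
p=capture("wrist");cv2.imwrite("pics/w5.png",p["color"][80:330,100:500])
for n in("top","side"):
  q=capture(n);cv2.imwrite(f"pics/{n}5.png",q["color"])
c=np.array([681.2,-14.7]);
E
```

```text
t 4.4667 pos [679.5098 -12.9687 200.96  ] w 1.0007604357016269 F [-0.5997 -0.0838  0.9271] M [ 0.0129  0.023  -0.0222]
zang -84.68521937922388 zdown [-0.0044  0.0068 -1.    ]
delta tool m [0.0619 0.0018 0.0023]
```

View pics/w5.png

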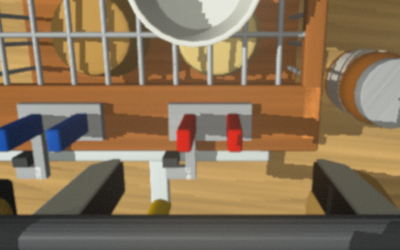

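```bash
python3 - <<'E'
from fit import *
p=capture("wrist");im=p["color"]
a=im[170:240,250:360];cv2.imwrite("pics/w6.png",cv2.resize(a,None,fx=7,fy=7,interpolation=cv2.INTER_CUBIC))
for y in(0,):
  c=np.array([682,-23.7]);u=np.array([-.092,.996])
  for n,k in(("post",0),("tab",33.8)):
    X=c+k*u
    print(n,(proj(p,[*X,180])-[250,170])*7,(proj(p,[*X,128])-[250,170])*7)
E
```

```text
post [592.7 357.7] [575.5 228.2]
tab [236.1 356.8] [281.1 227.5]
```

View pics/w6.png

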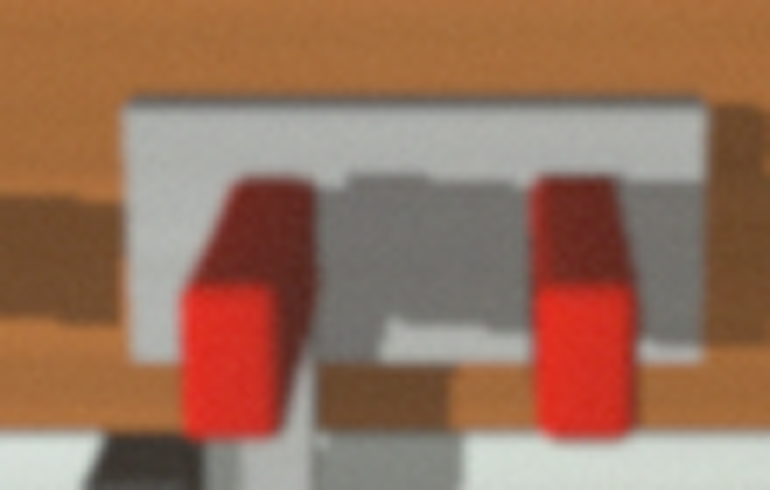

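Emit:
carry_out([
  [0.015,0.0015,0.0015,0,1],
  [0.02,0,0,0,1],
  [0.015,0,0,0,1],
  [0.006,0,0,0,1],
  [0,0,0,0,1],
  [0,0,0,0,1],
])

```text
time_s: 5.17
eef_pos: [687.5, -15.8, 153.2]
tcp_rot: [[0.013, 0.996, 0.092], [0.003, 0.092, -0.996], [-1.0, 0.013, -0.002]]
ft_force: [-0.4, 1.1, 0.2]
width: 1.005
```

```bash
python3 to.py 681.2 -14 139
```

```text
t 5.1667 pos [687.527  -15.7778 153.1722] w 1.004992894551989 F [-0.3503  1.1486  0.1946] M [0.0177 0.0203 0.0452]
zang -84.7238158246495 zdown [ 0.0131  0.0034 -0.9999]
delta tool m [ 0.0141 -0.0063 -0.0023]
```

Emit:
carry_out([
  [0.007,-0.005,-0.002,0,1],
  [0.006,-0.001,0,0,1],
  [0,0,0,0,1],
  [0,0,0,0,1],
])

```text
time_s: 5.5
eef_pos: [682.7, -14.5, 142.6]
tcp_rot: [[0.018, 0.996, 0.092], [0.002, 0.092, -0.996], [-1.0, 0.019, -0.001]]
ft_force: [-0.6, 1.1, 0.1]
width: 1.002
```

```bash
python3 to.py 681.2 -14 139
```

```text
t 5.5 pos [682.7172 -14.5216 142.5886] w 1.0023381211445137 F [-0.5598  1.0624  0.1431] M [ 0.0562  0.0131 -0.0068]
zang -84.72483435350472 zdown [ 0.0184  0.0023 -0.9998]
delta tool m [ 0.0036 -0.0015 -0.0007]
```

Emit:
carry_out([
  [0.002,-0.001,0,0,0.45],
  [0,0,0,0,0.4],
  [0,0,0,0,0.36],
  [0,0,0,0,0.36],
  [0,0,0,0,0.36],
  [0,0,0,0,0.36],
], grip_force=25)

```text
time_s: 6.0
eef_pos: [682.3, -14.7, 141.7]
tcp_rot: [[0.021, 0.996, 0.092], [0.002, 0.092, -0.996], [-1.0, 0.021, -0.0]]
ft_force: [0.3, -1.0, 0.7]
width: 0.617
```

```bash
python3 to.py 681.2 -14 139
```

```text
t 6.0 pos [682.3406 -14.7199 141.6913] w 0.6169768690285523 F [ 0.3176 -0.987   0.7013] M [-0.0024  0.045  -0.0096]
zang -84.72248287715472 zdown [ 0.0205  0.002  -0.9998]
delta tool m [ 0.0027 -0.0011 -0.0008]
```

Emit:
carry_out([
  [0,0,0,0,0.2],
  [0,0,0,0,0.2],
  [0,0,0,0,0.2],
  [0,0,0,0,0.2],
  [0,0,0,0,0.2],
  [0,0,0,0,0.2],
  [0,0,0,0,0.2],
  [0,0,0,0,0.2],
])

```text
time_s: 6.67
eef_pos: [682.5, -14.7, 141.7]
tcp_rot: [[0.021, 0.996, 0.092], [0.002, 0.092, -0.996], [-1.0, 0.021, -0.0]]
ft_force: [0.5, 0.1, -0.1]
width: 0.203
```

```bash
python3 to.py 681.2 -14 139; python3 -c "
from fit import *
p=capture('wrist');cv2.imwrite('pics/w7.png',p['color'])"
```

```text
t 6.6667 pos [682.5368 -14.7458 141.7206] w 0.20342011554918274 F [ 0.5126  0.111  -0.0562] M [ 0.0277 -0.0187  0.0172]
zang -84.72368576230325 zdown [ 0.0207  0.0019 -0.9998]
delta tool m [ 0.0027 -0.0013 -0.0009]
```

View pics/w7.png

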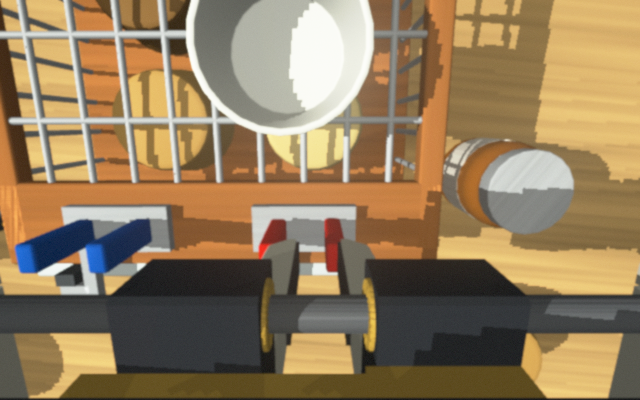

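```bash
python3 -c "
from fit import *
for n in('wrist','side','top'):
  p=capture(n);a=p['color'];s=observe();t=np.array(s['eef_pos'])
  print(n,proj(p,t),proj(p,[682,-23,180]),proj(p,[682,-23,141]))
  x,y=[int(v) for v in proj(p,t)]
  if n=='wrist': cv2.imwrite('pics/w8.png',cv2.resize(a[160:360,220:420],None,fx=3,fy=3,interpolation=cv2.INTER_CUBIC))
  else: cv2.imwrite(f'pics/{n}8.png',cv2.resize(a[y-60:y+60,x-60:x+60],None,fx=5,fy=5,interpolation=cv2.INTER_CUBIC))
"
```

```text
wrist [319.  232.4] [335.4 257.4] [332.4 234. ]
side [286.2 180.2] [288.  166.8] [288.4 179.5]
top [303.9 162.9] [306.3 160.8] [306.5 163. ]
```

View pics/w8.png

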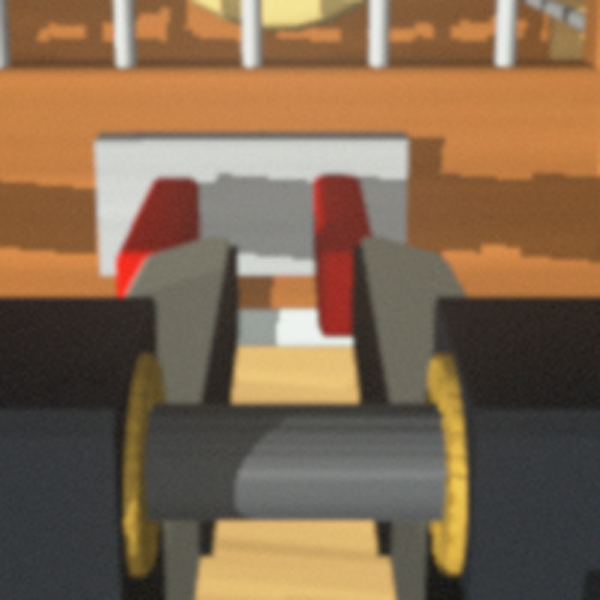

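View pics/side8.png

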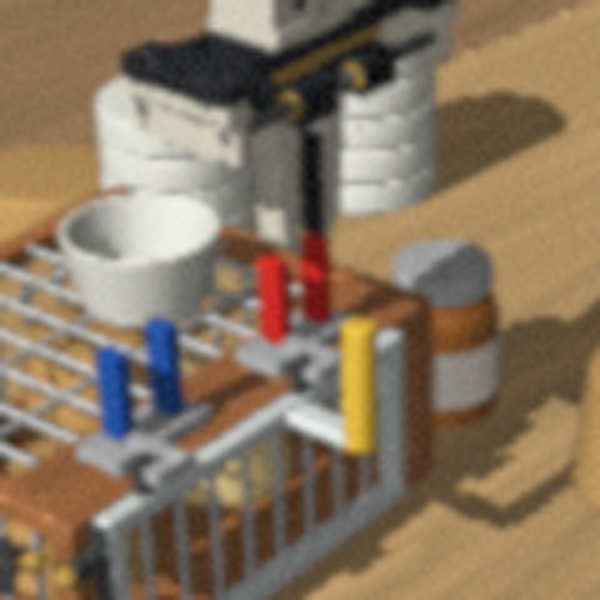

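View pics/top8.png

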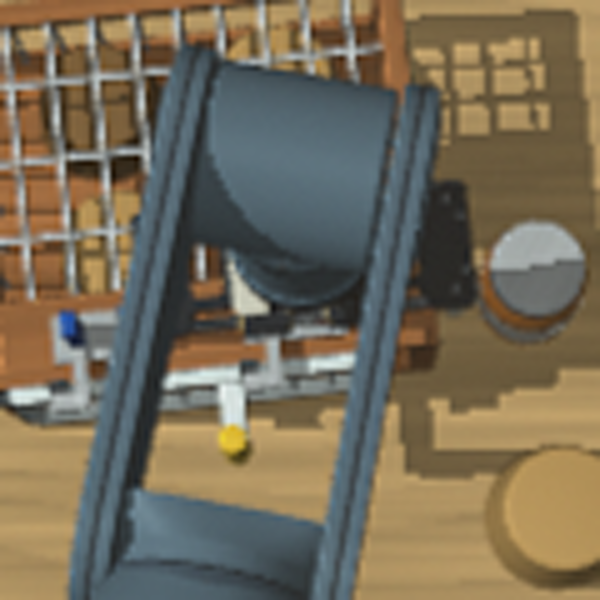

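```bash
python3 -c "
from fit import *
p=capture('wrist');s=observe();R=np.array(s['tcp_rot']);t=np.array(s['eef_pos']);print(p['K'],s['width'],t,s['joint_pos'])
E=np.array(p['extrinsics']);C=-E[:3,:3].T@E[:3,3];print('cam in tool',R.T@(C-t), 'camR',E[:3,:3]@R)
q=capture('side');
for h in(0,10,20,30,40,50):
  print(h,[ (proj(p,t+R@np.array([-h,yy,zz]))-[220,160])*3 for yy in(7.5,-7.5) for zz in(9.5,-9.5)],'side',[(proj(q,t+R@np.array([-h,0,zz]))-proj(q,t)+60)*5 for zz in(9.5,-9.5)])
"
sed -n 1,1p /dev/null
```

```text
[[359.1   0.  317.9]
 [  0.  359.1 206.2]
 [  0.    0.    1. ]] 0.19571589230625513 [682.5 -14.8 141.8] [-0.2  0.5  1.3  0.   1.4  1.3]
cam in tool [-206.4   68.3   -0.5] camR [[ 0.   0.   1. ]
 [-0.2 -1.   0. ]
 [ 1.  -0.2 -0. ]]
0 [array([344.6, 181.3]), array([249.4, 181.3]), array([343.7, 252.3]), array([250.1, 252.3])] side [array([311.1, 293.4]), array([288.8, 306.7])]
10 [array([346.9, 196.2]), array([247.2, 196.1]), array([346. , 270.2]), array([248. , 270.1])] side [array([310.8, 277.5]), array([288.4, 290.7])]
20 [array([349.5, 212.5]), array([244.9, 212.5]), array([348.5, 289.8]), array([245.7, 289.7])] side [array([310.5, 261.4]), array([288. , 274.5])]
30 [array([352.4, 230.5]), array([242.3, 230.5]), array([351.2, 311.4]), array([243.2, 311.4])] side [array([310.2, 245.2]), array([287.6, 258.1])]
40 [array([355.6, 250.5]), array([239.4, 250.5]), array([354.3, 335.4]), array([240.5, 335.3])] side [array([309.9, 228.8]), array([287.2, 241.6])]
50 [array([359.1, 272.9]), array([236.1, 272.8]), array([357.7, 362.1]), array([237.4, 362. ])] side [array([309.6, 212.3]), array([286.8, 225. ])]
```

Emit:
carry_out([
  [0,0,0,0,1],
  [0,0,0,0,1],
  [0,0,0,0,1],
  [0,0,0,0,1],
  [0,0,0,0,1],
  [0,0,0,0,1],
  [0,0,0,0,1],
  [0,0,0,0,1],
  [0,0,0,0,1],
  [0,0,0,0,1],
])

```text
time_s: 7.8
eef_pos: [682.5, -14.8, 141.8]
tcp_rot: [[0.021, 0.996, 0.092], [0.002, 0.092, -0.996], [-1.0, 0.021, -0.0]]
ft_force: [0.7, -1.0, 0.6]
width: 0.867
```

```bash
python3 to.py 681.2 -14 120; python3 -c "
from fit import *
for n in('wrist','side'):
  p=capture(n);cv2.imwrite('pics/%s9.png'%n,p['color'] if n=='wrist' else cv2.resize(p['color'][110:260,200:360],None,fx=4,fy=4,interpolation=cv2.INTER_CUBIC))"
```

```text
t 7.8 pos [682.5238 -14.7789 141.7563] w 0.8665892654777515 F [ 0.7474 -1.0311  0.5859] M [ 0.0513 -0.0088  0.0145]
zang -84.72352188595215 zdown [ 0.0207  0.0019 -0.9998]
delta tool m [ 0.0217 -0.0017 -0.0009]
```

View pics/wrist9.png

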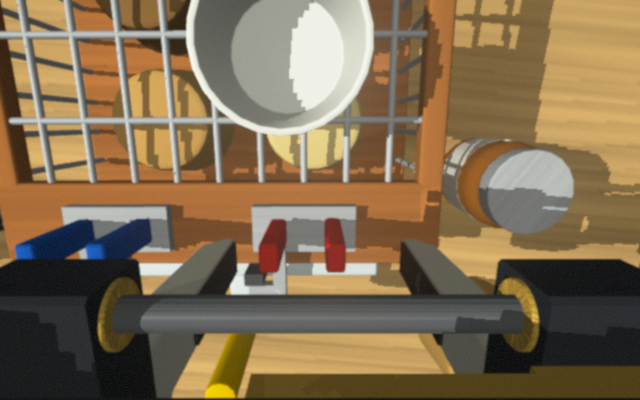

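View pics/side9.png

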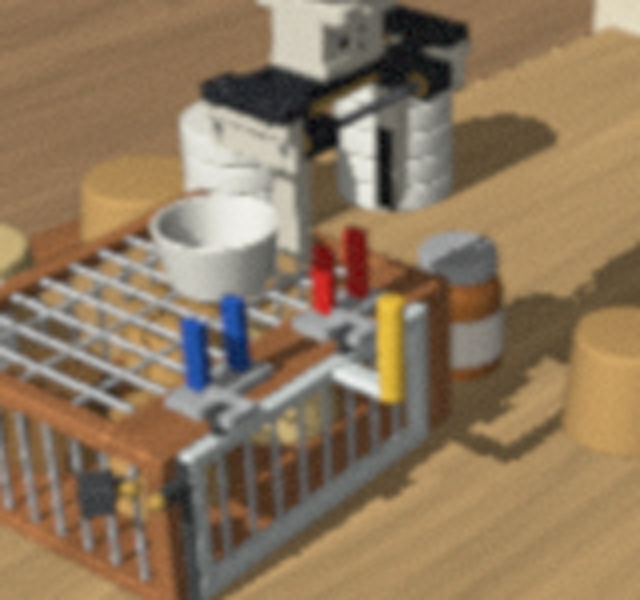

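Emit:
carry_out([
  [0.01,-0.001,-0.001,0,1],
  [0.01,-0.001,0,0,1],
  [0.005,0,0,0,1],
  [0,0,0,0,1],
])

```text
time_s: 8.23
eef_pos: [680.7, -13.8, 114.1]
tcp_rot: [[0.021, 0.996, 0.092], [0.002, 0.092, -0.996], [-1.0, 0.021, 0.0]]
ft_force: [0.5, 0.2, -0.0]
width: 1.0
```

```bash
python3 to.py 681.2 -14 110; python3 -c "
from fit import *
for n in('wrist','side'):
  p=capture(n);cv2.imwrite('pics/%s10.png'%n,p['color'] if n=='wrist' else cv2.resize(p['color'][110:260,200:360],None,fx=4,fy=4,interpolation=cv2.INTER_CUBIC))"
```

```text
t 8.2333 pos [680.6675 -13.7572 114.0655] w 0.9995611569994501 F [ 0.4841  0.2298 -0.0258] M [0.034  0.0551 0.0084]
zang -84.72023972942166 zdown [ 0.0208  0.0019 -0.9998]
delta tool m [0.0041 0.0004 0.0003]
```

View pics/side10.png

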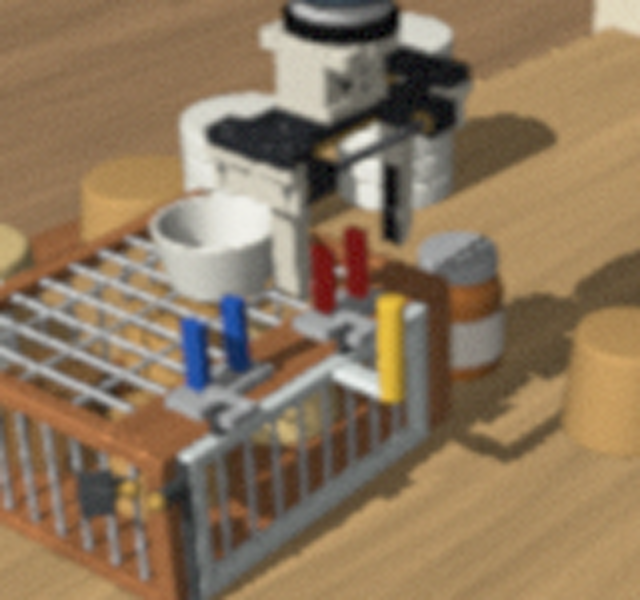

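View pics/wrist10.png

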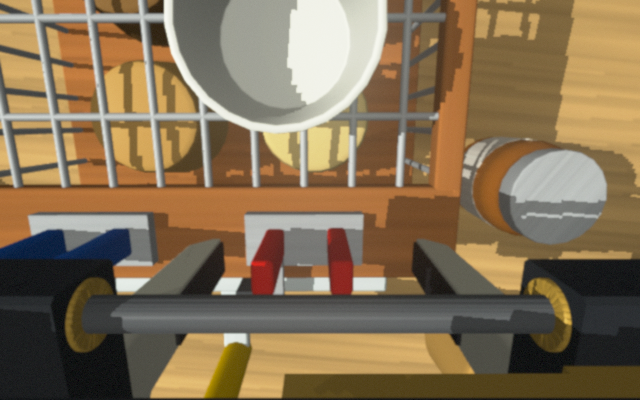

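Emit:
carry_out([
  [0.004,0,0,0,0.4],
  [0,0,0,0,0.4],
  [0,0,0,0,0.4],
  [0,0,0,0,0.4],
  [0,0,0,0,0.4],
  [0,0,0,0,0.4],
  [0,0,0,0,0.4],
  [0,0,0,0,0.4],
  [0,0,0,0,0.4],
])

```text
time_s: 9.08
eef_pos: [681.9, -10.5, 111.7]
tcp_rot: [[0.023, 0.995, 0.093], [0.006, 0.093, -0.996], [-1.0, 0.024, -0.004]]
ft_force: [0.4, 4.5, -1.0]
width: 0.424
```

```bash
python3 to.py 681.2 -14 110; python3 -c "
from fit import *
for n in('wrist',):
  p=capture(n);cv2.imwrite('pics/%s11.png'%n,p['color'])"
```

```text
t 9.0833 pos [681.879  -10.4605 111.6919] w 0.42361399947794914 F [ 0.3598  4.5288 -0.9701] M [ 0.6681 -0.0237 -0.0251]
zang -84.67495678111507 zdown [ 0.0234  0.0065 -0.9997]
delta tool m [ 0.0017 -0.001   0.0035]
```

View pics/wrist11.png

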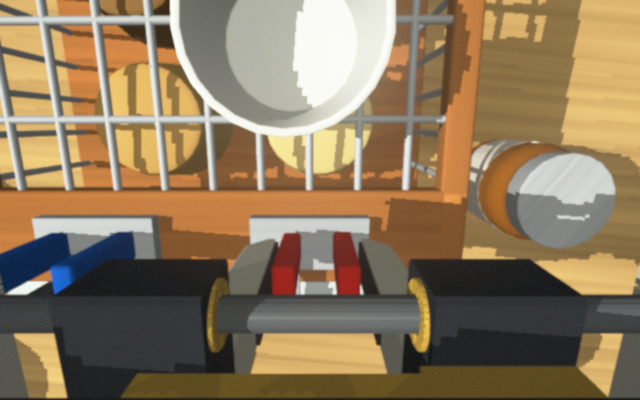

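Emit:
carry_out([
  [0,0,0,0,0.2],
  [0,0,0,0,0.2],
  [0,0,0,0,0.2],
  [0,0,0,0,0.2],
  [0,0,0,0,0.2],
  [0,0,0,0,0.2],
])

```text
time_s: 9.63
eef_pos: [682.3, -14.8, 111.6]
tcp_rot: [[0.024, 0.995, 0.092], [0.0, 0.092, -0.996], [-1.0, 0.024, 0.002]]
ft_force: [0.3, 1.6, -1.1]
width: 0.298
```

```bash
python3 to.py 681.2 -14 110; python3 -c "
from fit import *
for n in('wrist',):
  p=capture(n);cv2.imwrite('pics/%s12.png'%n,p['color'])"
```

```text
t 9.6333 pos [682.3014 -14.787  111.6307] w 0.297928334636881 F [ 0.3318  1.5518 -1.0793] M [0.6163 0.0592 0.1122]
zang -84.72785635354825 zdown [ 0.024   0.0004 -0.9997]
delta tool m [ 0.0016 -0.0011 -0.0009]
```

View pics/wrist12.png

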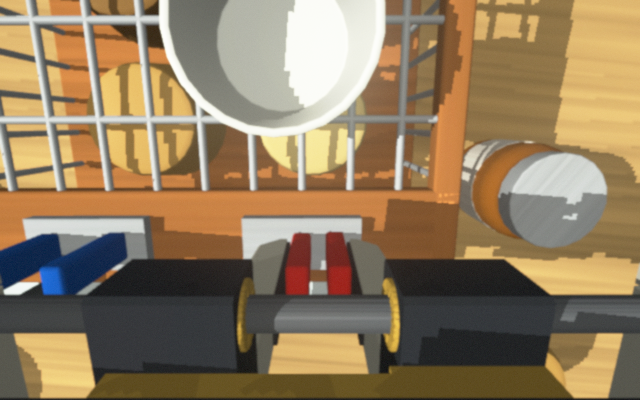

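Emit:
carry_out([
  [0,0,0,0,0.2],
  [0,0,0,0,0.2],
  [0,0,0,0,0.2],
  [0,0,0,0,1],
  [0,0,0,0,1],
  [0,0,0,0,1],
  [0,0,0,0,1],
  [0,0,0,0,1],
  [0,0,0,0,1],
  [0,0,0,0,1],
  [-0.02,0,0,0,1],
  [-0.025,0,0,0,1],
  [-0.02,0,0,0,1],
  [0,0,0,0,1],
])

```text
time_s: 10.85
eef_pos: [679.6, -17.2, 177.1]
tcp_rot: [[0.02, 0.996, 0.091], [-0.004, 0.092, -0.996], [-1.0, 0.02, 0.006]]
ft_force: [0.9, -0.6, 0.1]
width: 0.991
```

```bash
python3 to.py 671.2 104.6 175; python3 -c "
from fit import *
for n in('wrist',):
  p=capture(n);cv2.imwrite('pics/%s13.png'%n,p['color'])"
```

```text
t 10.85 pos [679.5631 -17.2056 177.1249] w 0.9911223999964079 F [ 0.9029 -0.5766  0.137 ] M [-0.0257 -0.0306 -0.0379]
zang -84.75031209910802 zdown [ 0.0201 -0.0037 -0.9998]
delta tool m [ 0.0015  0.0028 -0.1221]
```

View pics/wrist13.png

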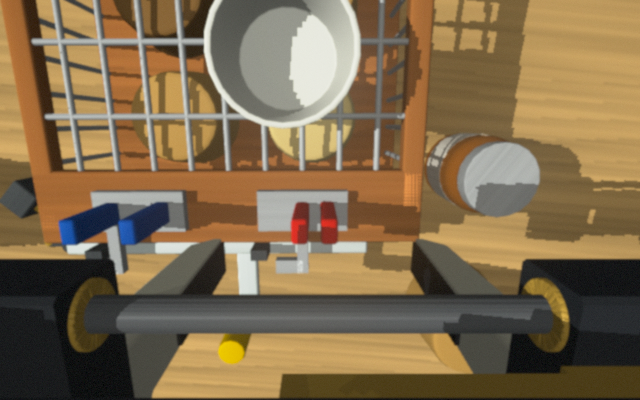

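Emit:
carry_out([
  [0,0.001,-0.03,0,1],
  [0,0.001,-0.03,0,1],
  [0,0.001,-0.03,0,1],
  [0,0,-0.02,0,1],
  [0,0,-0.006,0,1],
  [0,0,0,0,1],
  [0,0,0,0,1],
])

```text
time_s: 11.48
eef_pos: [667.6, 100.2, 163.7]
tcp_rot: [[0.007, 0.996, 0.088], [-0.005, 0.088, -0.996], [-1.0, 0.006, 0.005]]
ft_force: [-0.4, -0.2, 0.8]
width: 0.998
```

```bash
python3 to.py 671.2 104.6 110; python3 -c "
from fit import *
for n in('wrist',):
  p=capture(n);cv2.imwrite('pics/%s14.png'%n,p['color'])
  for X in([671,96],[667.8,131]): print(proj(p,[*X,180]))
"
```

```text
t 11.4833 pos [667.6013 100.1797 163.7498] w 0.9979786687039559 F [-0.3665 -0.1537  0.7615] M [-0.0088  0.0751 -0.0225]
zang -84.95250766455729 zdown [ 0.0068 -0.0046 -1.    ]
delta tool m [ 0.0538  0.0036 -0.0044]
[327.2 236.2]
[264.1 236.4]
```

View pics/wrist14.png

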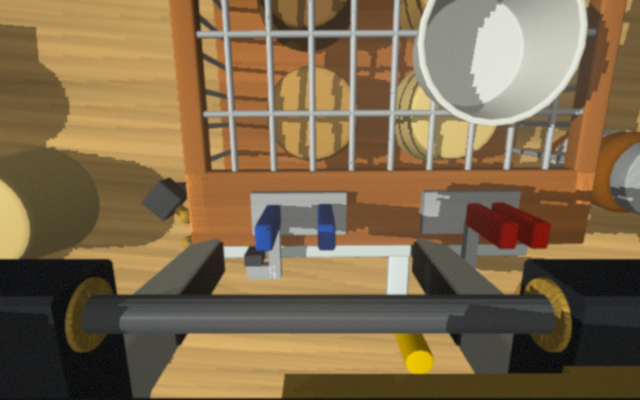

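Emit:
carry_out([
  [0.012,0.003,-0.004,-0.004,1],
  [0.015,0,0,0,1],
  [0.015,0,0,0,1],
  [0.006,0,0,0,1],
  [0,0,0,0,1],
  [0,0,0,0,1],
])

```text
time_s: 12.03
eef_pos: [672.1, 96.9, 110.0]
tcp_rot: [[0.006, 0.996, 0.084], [-0.006, 0.084, -0.996], [-1.0, 0.005, 0.007]]
ft_force: [-0.1, 0.3, 1.2]
width: 1.002
```

```bash
python3 to.py 670.2 105 111
```

```text
t 12.0333 pos [672.1117  96.9034 109.9881] w 1.0019667310275184 F [-0.087   0.2631  1.1513] M [-0.0026 -0.0259 -0.0244]
zang -85.16178392005313 zdown [ 0.0058 -0.0062 -1.    ]
delta tool m [-0.0011 -0.0012 -0.0082]
```

Emit:
carry_out([
  [-0.001,-0.001,-0.007,-0.008,1],
  [0,0,0,0,0.4],
  [0,0,0,0,0.4],
])

```text
time_s: 12.28
eef_pos: [671.4, 103.2, 112.0]
tcp_rot: [[0.007, 0.996, 0.091], [-0.006, 0.091, -0.996], [-1.0, 0.007, 0.007]]
ft_force: [0.1, 0.5, -0.5]
width: 0.904
```

```bash
python3 to.py 670.2 105 111
```

```text
t 12.2833 pos [671.3564 103.1594 111.9656] w 0.9044952603760628 F [ 0.1366  0.4727 -0.4814] M [ 0.0008 -0.0103  0.044 ]
zang -84.7576478036406 zdown [ 0.0072 -0.0063 -1.    ]
delta tool m [ 0.0009 -0.001  -0.0019]
```

Emit:
carry_out([
  [0,-0.001,-0.002,0,0.2],
  [0,0,0,0,0.2],
  [0,0,0,0,0.2],
  [0,0,0,0,0.2],
  [0,0,0,0,0.2],
  [0,0,0,0,0.2],
  [0,0,0,0,0.2],
  [0,0,0,0,0.2],
  [0,0,0,0,0.2],
  [0,0,0,0,0.2],
  [0,0,0,0,0.2],
  [0,0,0,0,0.2],
  [0,0,0,0,0.2],
  [0,0,0,0,0.2],
])

```text
time_s: 13.45
eef_pos: [671.4, 104.4, 114.1]
tcp_rot: [[0.011, 0.996, 0.092], [-0.008, 0.092, -0.996], [-1.0, 0.01, 0.009]]
ft_force: [-0.2, -0.2, -0.6]
width: 0.297
```

```bash
python3 to.py 670.2 105 111; python3 -c "
from fit import *
for n in('wrist',):
  p=capture(n);cv2.imwrite('pics/%s15.png'%n,p['color'])
"
```

```text
t 13.45 pos [671.3728 104.3707 114.1135] w 0.2972072387020629 F [-0.1913 -0.2341 -0.6451] M [0.6224 0.0109 0.0614]
zang -84.7191074880382 zdown [ 0.0111 -0.0083 -0.9999]
delta tool m [ 0.0031 -0.0011 -0.0008]
```

View pics/wrist15.png

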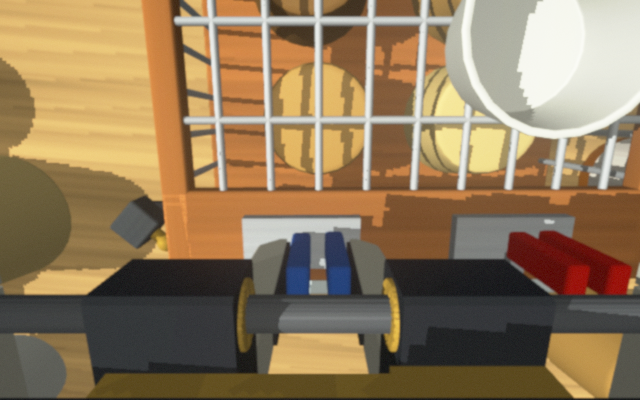

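Emit:
carry_out([
  [0,0,0,0,0.2],
  [0,0,0,0,0.2],
  [0,0,0,0,1],
  [0,0,0,0,1],
  [0,0,0,0,1],
  [0,0,0,0,1],
  [0,0,0,0,1],
  [0,0,0,0,1],
  [-0.02,0,0,0,1],
  [-0.025,0,0,0,1],
  [-0.025,-0.01,0,0,1],
  [-0.01,-0.025,0.01,-0.1,1],
  [0,-0.03,0.01,-0.1,1],
  [0,-0.03,0.01,-0.1,1],
  [0,-0.02,0.01,-0.1,1],
  [0,0,0,-0.1,1],
  [0,0,0,-0.1,1],
  [0,0,0,0,1],
  [0,0,0,0,1],
])

```text
time_s: 15.08
eef_pos: [564.0, 36.2, 198.1]
tcp_rot: [[0.013, 0.753, 0.658], [-0.015, 0.658, -0.752], [-1.0, 0.0, 0.02]]
ft_force: [-0.2, 0.3, -0.3]
width: 0.997
```

```bash
python3 to.py 595.5 32 190; python3 -c "
from fit import *
print(np.array(observe()['joint_pos']))
for n in('wrist','side'):
  p=capture(n);cv2.imwrite('pics/%s16.png'%n,p['color'] if n=='wrist' else cv2.resize(p['color'][110:260,200:360],None,fx=4,fy=4,interpolation=cv2.INTER_CUBIC))
  print(n,[proj(p,[595.5,32,z]) for z in(180,118)])
"
```

```text
t 15.0833 pos [564.0156  36.2413 198.1297] w 0.9969985258507765 F [-0.1945  0.3339 -0.3008] M [ 0.0431  0.0039 -0.0331]
zang -48.81871429732172 zdown [ 0.013  -0.0147 -0.9998]
delta tool m [0.0086 0.0209 0.0238]
[-0.1  0.3  1.5 -0.   1.4  0.7]
wrist [array([354.6, 192.4]), array([345.5, 176.5])]
side [array([296.9, 184.6]), array([297.4, 205.6])]
```

View pics/wrist16.png

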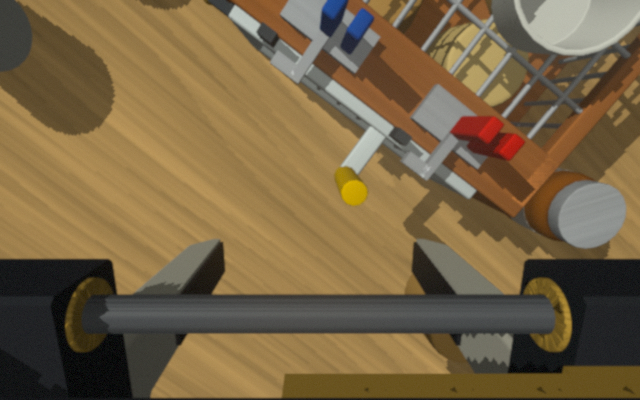

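View pics/side16.png

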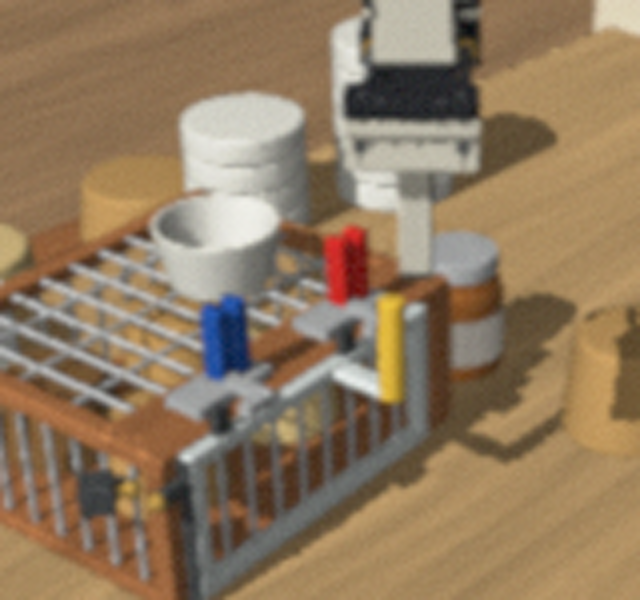

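Emit:
carry_out([
  [0,0.01,0.012,0,1],
  [0,0.009,0.01,0,1],
  [0,0,0,0,1],
  [0,0,0,0,1],
])

```text
time_s: 15.52
eef_pos: [594.0, 33.5, 197.7]
tcp_rot: [[0.012, 0.756, 0.654], [-0.014, 0.654, -0.756], [-1.0, -0.001, 0.018]]
ft_force: [0.2, -0.4, 0.8]
width: 1.003
```

```bash
python3 to.py 595.5 32 112
```

```text
t 15.5167 pos [594.0008  33.5165 197.6682] w 1.0025472756881415 F [ 0.2003 -0.3545  0.8317] M [ 0.0004 -0.0064  0.0355]
zang -49.150997783083334 zdown [ 0.0115 -0.0143 -0.9998]
delta tool m [0.0857 0.0002 0.0006]
```

Emit:
carry_out([
  [0.02,0,0,0,1],
  [0.02,0,0,0,1],
  [0.02,0,0,0,1],
  [0.01,0,0,0,1],
  [0,0,0,0,1],
  [0,0,0,0,1],
])

```text
time_s: 16.02
eef_pos: [593.3, 34.1, 125.6]
tcp_rot: [[0.011, 0.759, 0.651], [-0.014, 0.652, -0.758], [-1.0, -0.001, 0.018]]
ft_force: [-0.3, -0.0, -0.2]
width: 0.999
```

```bash
python3 to.py 595.5 32 112
```

```text
t 16.0167 pos [593.2761  34.121  125.6389] w 0.998860927311103 F [-0.3348 -0.0374 -0.2259] M [-0.0352  0.0472  0.0083]
zang -49.34157003699051 zdown [ 0.0114 -0.0141 -0.9998]
delta tool m [0.0137 0.0003 0.0028]
```

Close on the post.

Emit:
carry_out([
  [0.012,0,0.002,0,0.15],
  [0,0,0,0,0.1],
  [0,0,0,0,0.1],
  [0,0,0,0,0.1],
  [0,0,0,0,0.1],
  [0,0,0,0,0.1],
  [0,0,0,0,0.1],
  [0,0,0,0,0.1],
  [0,0,0,0,0.1],
  [0,0,0,0,0.1],
  [0,0,0,0,0.1],
  [0,0,0,0,0.1],
  [0,0,0,0,0.1],
  [0,0,0,0,0.1],
], grip_force=35)

```text
time_s: 17.18
eef_pos: [597.5, 32.4, 117.9]
tcp_rot: [[0.019, 0.759, 0.651], [-0.014, 0.651, -0.759], [-1.0, 0.005, 0.023]]
ft_force: [0.2, 0.4, -0.2]
width: 0.186
```

```bash
python3 to.py 595.5 32 112; python3 -c "
from fit import *
for n in('side',):
  p=capture(n);cv2.imwrite('pics/%s17.png'%n,p['color'] if n=='wrist' else cv2.resize(p['color'][110:260,200:360],None,fx=4,fy=4,interpolation=cv2.INTER_CUBIC))
"
```

```text
t 17.1833 pos [597.4597  32.431  117.8781] w 0.18631607164805855 F [ 0.1614  0.3861 -0.1665] M [ 0.1449  0.1249 -0.089 ]
zang -49.39416922318514 zdown [ 0.019  -0.0145 -0.9997]
delta tool m [ 0.0058 -0.0018 -0.0011]
```

View pics/side17.png

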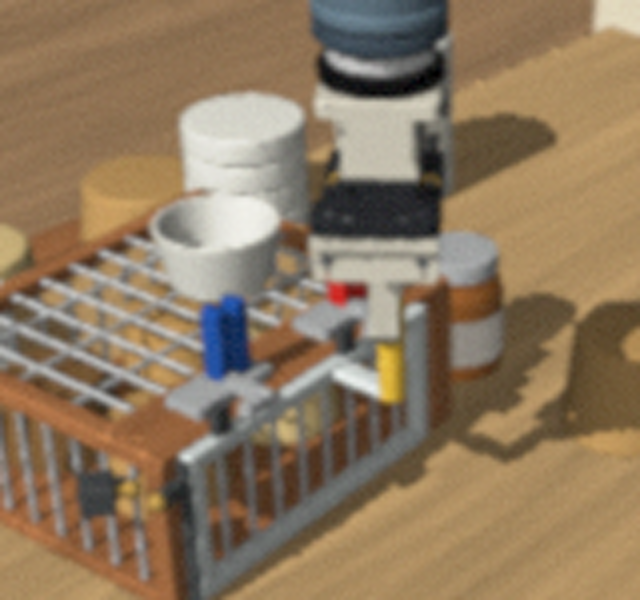

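```bash
cat > arc.py <<'E'
import sys
from h import *
np.set_printoptions(precision=4,suppress=True)
H=np.array([634.5,176.7])
def go(ths,turn):
    s=observe();R=np.array(s["tcp_rot"]);t=np.array(s["eef_pos"]);r0=np.array([-38.,-145.])
    r=t[:2]-H;th=-(np.arctan2(r[1],r[0])-np.arctan2(r0[1],r0[0]));th=(th+np.pi)%(2*np.pi)-np.pi
    print("t",s["time_s"],"gate est",th,"rad",np.linalg.norm(r),"pos",t,"F",s["ft_force"],"w",s["width"],"zang",np.degrees(np.arctan2(R[1,2],R[0,2])))
    za=np.arctan2(R[1,2],R[0,2]);p=t[:2]
    for k,T in enumerate(ths):
        c,n=np.cos(T),np.sin(T);q=H+np.array([c*r0[0]+n*r0[1],-n*r0[0]+c*r0[1]])*np.linalg.norm(r)/150 if 0 else H+np.array([c*r0[0]+n*r0[1],-n*r0[0]+c*r0[1]])
        a=za-k*turn; z=np.array([np.cos(a),np.sin(a)]);y=np.array([-z[1],z[0]])
        d=q-p;print(T,q,"y",d@y/1000,"z",d@z/1000);p=q
if __name__=="__main__": go([float(v) for v in sys.argv[2:]],float(sys.argv[1]))
E
python3 arc.py 0 .1 .2 .3 .4 .5 .6
```

```text
t 17.2333 gate est -0.005052625153707524 rad 148.9516220559422 pos [597.4681  32.4252 117.8864] F [-0.0055 -0.3877  1.3165] w 0.18633524579423486 zang -49.39614405759615
0.1 [582.214   36.2181] y -0.00911280329010435 z -0.012807385768345468
0.2 [568.4504  42.1398] y -0.006595686007017248 z -0.013453614638189802
0.3 [555.3468  49.406 ] y -0.005219614734267878 z -0.014044872472254492
0.4 [543.034   57.9441] y -0.0037913907964690218 z -0.014495798583194027
0.5 [531.6352  67.6687] y -0.00232528453509886 z -0.014801887466364091
0.6 [521.2641  78.4827] y -0.0008359447992909576 z -0.014960080782823888
```

Emit:
carry_out([
  [0,-0.008,-0.012,0,0],
  [0,-0.0065,-0.0135,0,0],
  [0,-0.005,-0.014,0,0],
  [0,0,0,0,0],
])

```text
time_s: 17.57
eef_pos: [559.5, 45.1, 117.8]
tcp_rot: [[0.026, 0.761, 0.648], [-0.021, 0.648, -0.761], [-0.999, 0.006, 0.033]]
ft_force: [2.2, 2.9, -5.2]
width: 0.187
```

```bash
python3 arc.py 0.08 .4 .5 .6 .7 .8 .9 1.0
```

```text
t 17.5667 gate est 0.26176183726569535 rad 151.4568127349271 pos [559.4983  45.1176 117.8169] F [ 2.2447  2.8878 -5.224 ] w 0.18686064942560016 zang -49.585225627564945
0.4 [543.034   57.9441] y -0.004219886354255438 z -0.020439747191401146
0.5 [531.6352  67.6687] y -0.0035487949308088277 z -0.014557090206327013
0.6 [521.2641  78.4827] y -0.00325696280041988 z -0.01462515005231602
0.7 [512.0244  90.2782] y -0.00296382792833633 z -0.014687360033283426
0.8 [504.0085 102.9371] y -0.002669507564598648 z -0.014743695266066423
0.9 [497.2964 116.333 ] y -0.002374119433428086 z -0.014794133217322905
1.0 [491.9552 130.3321] y -0.0020777816861386775 z -0.014838653712544982
```

Going well; through the detent.

Emit:
carry_out([
  [0,-0.004,-0.019,0.08,0],
  [0,-0.0035,-0.015,0.08,0],
  [0,-0.003,-0.015,0.08,0],
  [0,-0.003,-0.016,0.08,0],
])

```text
time_s: 17.9
eef_pos: [516.1, 81.3, 117.7]
tcp_rot: [[0.032, 0.932, 0.361], [-0.037, 0.362, -0.932], [-0.999, 0.017, 0.046]]
ft_force: [-1.9, -8.3, 5.7]
width: 0.186
```

```bash
python3 arc.py 0.08 .8 .9 1.0 1.1 1.2 1.3 1.4 1.5
```

```text
t 17.9 gate est 0.6363049997737011 rad 152.0283307193996 pos [516.1137  81.3202 117.7105] F [-1.9218 -8.336   5.7251] w 0.1855888533852602 zang -68.82528796656437
0.8 [504.0085 102.9371] y -0.0034796267588595655 z -0.024529915890328328
0.9 [497.2964 116.333 ] y -0.0026075966256852955 z -0.014754770773339466
1.0 [491.9552 130.3321] y -0.002311999380911389 z -0.014803968373336375
1.1 [488.0383 144.7944] y -0.0020154773672113125 z -0.014847244583367579
1.2 [485.5847 159.5756] y -0.0017181491894370181 z -0.014884582093525967
1.3 [484.6191 174.5279] y -0.001420133774895313 z -0.014915965969305523
1.4 [485.151  189.5019] y -0.001121550325778502 z -0.014941383657574147
1.5 [487.1752 204.3479] y -0.0008225182714853025 z -0.0149608249915956
```

Emit:
carry_out([
  [0,-0.0015,-0.014,0.06,0],
  [0,-0.0015,-0.015,0.06,0],
  [0,-0.0015,-0.015,0.06,0],
  [0,-0.0015,-0.015,0.08,0],
])

```text
time_s: 18.23
eef_pos: [490.3, 128.4, 117.6]
tcp_rot: [[0.026, 0.995, 0.092], [-0.052, 0.093, -0.994], [-0.998, 0.021, 0.054]]
ft_force: [-3.7, -4.4, 7.0]
width: 0.189
```

```bash
python3 arc.py 0.08 1.1 1.2 1.3 1.4 1.5
```

```text
t 18.2333 gate est 0.9913173230773715 rad 152.10758808100962 pos [490.2667 128.394  117.6167] F [-3.6627 -4.4103  6.9967] w 0.1886620433899071 zang -84.74146339087463
1.1 [488.0383 144.7944] y -0.0007159260837170712 z -0.016535645275653144
1.2 [485.5847 159.5756] y -0.0022792720374901422 z -0.014809042498257357
1.3 [484.6191 174.5279] y -0.001982655093307524 z -0.014851663190264604
1.4 [485.151  189.5019] y -0.0016852451135226157 z -0.014888343415015179
1.5 [487.1752 204.3479] y -0.001387161058162054 z -0.014919068500908407
```

Emit:
carry_out([
  [0,0.0005,-0.015,0.05,0],
  [0,0,-0.015,0.05,0],
  [0,0,-0.015,0.05,0],
  [0,0.001,-0.013,0.05,0],
])

```text
time_s: 18.57
eef_pos: [483.3, 183.5, 117.5]
tcp_rot: [[0.013, 0.992, -0.123], [-0.06, -0.122, -0.991], [-0.998, 0.02, 0.058]]
ft_force: [-6.5, -3.1, 6.8]
width: 0.189
```

```bash
python3 arc.py 0.0 1.4 1.5 1.55
```

```text
t 18.5667 gate est 1.3594762635171556 rad 151.36572069392224 pos [483.2874 183.5069 117.4639] F [-6.5382 -3.066   6.829 ] w 0.1885201284354364 zang -97.06333052020192
1.4 [485.151  189.5019] y 0.001112306143815383 z -0.006178633864342322
1.5 [487.1752 204.3479] y 0.0001832477164849021 z -0.01498229758783618
1.55 [488.7412 211.6765] y 0.0006528798875152939 z -0.007465557328390464
```

Emit:
carry_out([
  [0,0.001,-0.01,0,0],
  [0,0.001,-0.008,0,0],
  [0,0,-0.003,0,0],
  [0,0,0,0,0],
  [0,0,0,0,0],
  [0,0,0,0,0],
])

```text
time_s: 19.07
eef_pos: [484.7, 204.4, 117.4]
tcp_rot: [[0.006, 0.992, -0.125], [-0.064, -0.124, -0.99], [-0.998, 0.013, 0.063]]
ft_force: [-2.5, -2.0, 1.0]
width: 0.192
```

```bash
python3 arc.py 0.0 1.5; python3 -c "
from fit import *
print(observe()['dq'])
for n in('side','top','wrist'):
  p=capture(n);cv2.imwrite('pics/%s18.png'%n,p['color'] if n=='wrist' else cv2.resize(p['color'][110:260,200:360],None,fx=4,fy=4,interpolation=cv2.INTER_CUBIC) if n=='side' else cv2.resize(p['color'][100:240,160:380],None,fx=3.5,fy=3.5))
print(observe()['dq'])
"; python3 arc.py 0 1.5
```

```text
t 19.0667 gate est 1.497264591431442 rad 152.32704506932427 pos [484.7102 204.3866 117.3986] F [-2.4958 -1.9857  0.9787] w 0.1915776697605904 zang -97.17576648484038
1.5 [487.1752 204.3479] y 0.0024505296169778095 z -0.0002695665659934629
[-0. -0.  0. -0.  0. -0.]
[ 0. -0.  0. -0. -0.  0.]
t 19.2167 gate est 1.4967139091937787 rad 152.2998772636404 pos [484.7217 204.2992 117.3937] F [-2.7059 -2.5393  2.389 ] w 0.19327348568064662 zang -97.19843589491522
1.5 [487.1752 204.3479] y 0.0024280656412687864 z -0.00035582083966386824
```

View pics/side18.png

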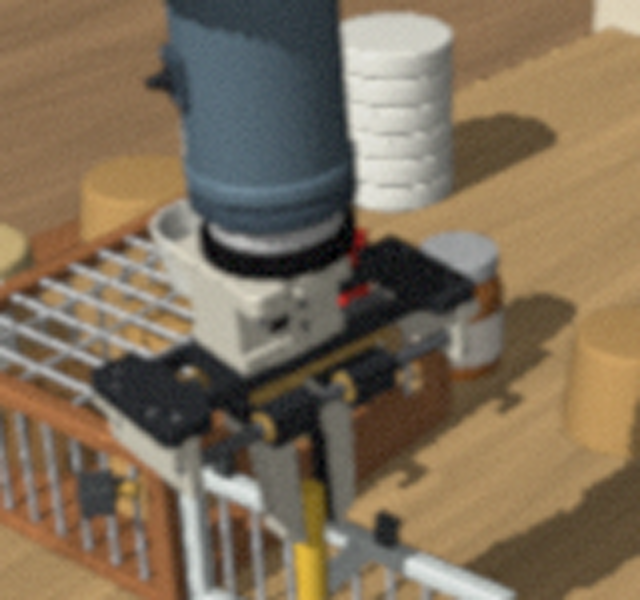

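View pics/top18.png

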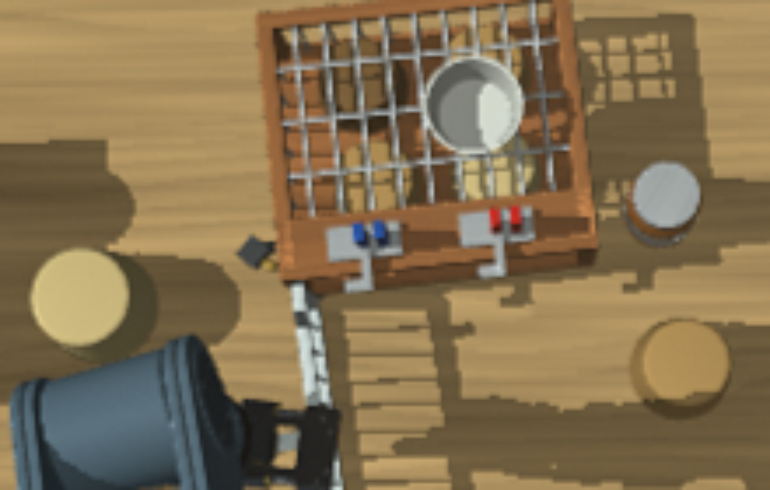

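View pics/wrist18.png

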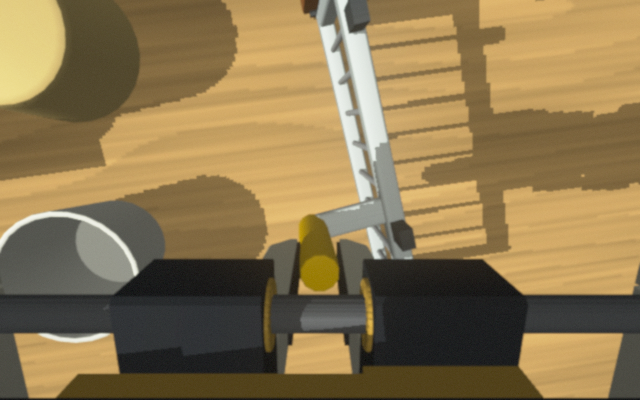

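```bash
python3 -c "
from bench import *
print(hand_in())"
```

```text
the job is handed in; nothing more can be done
None
```

I pinched the red catch home, then the blue one. I then swung the gate by its yellow post through the detent to about 1.5 rad, and handed the job in with the fingers still gripping the post. No verdict is reported, so what follows rests on my own last checks.

**Last checks**
- **Catches:** both closed to an opening of about 27.7 mm, against 28 mm for fully home. The last top view shows both tabs still against their posts.
- **Gate:** about 1.50 rad, worked out from the tool position and an estimated hinge position. The arm was at rest and the tool position changed by less than 0.1 mm over the last three pictures.
- **Grip:** about 18 mm opening on the 18 mm post at a 35 N setting, with about 4 N on the wrist. I did not measure the finger force on the gate separately.
- **Bystanders:** the ochre wheel, jar and the mould on the cage look unmoved in the last top view. The pale wheel and mould_b look in place too. I did not look closely at the dark wheel or the brush at the end, but nothing went near them.
- **Time:** about 19 s of the 48 s.

**What disagreed**
- **Finger height:** in the pictures the fingertips sat about 38 mm higher than the reported tool position. My first try at the red catch closed above the bars without touching anything. I then worked about 30 mm lower, going by the images.
- **Drift:** the tool drifted a few millimetres and tilted up to about 3.5° during moves. I corrected the position as I went, but the interface offers no way to correct the tilt.

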